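# Wind the sample stage on by one turn of its hand wheel

## Task

Move the sample carriage on by one step: with the fingertips, push the hand wheel round by its upright handle, clockwise seen from above, through exactly one full turn, so that the handle leaves the fixed pointer, goes all the way round once and stops at the pointer again. Only push the handle, gently: do not squeeze it or pull it up out of its socket, and neither wind the wheel the wrong way from the start nor run it well past the pointer. Leave the loose lens, jar and screwdriver where they stand.

Things in the scene. Friction and masses are not known exactly. Their poses are not given: they have to be found in the camera images.
- stage: The fixed sample stage on the optical table: dark base plate 370 x 130 x 12 mm, on it a white gearbox block 90 x 90 mm, 82 mm high, topped by a horizontal hand wheel, and two steel rails with the aluminium sample carriage (highest point 75 mm). Origin: on the table top, on the wheel's vertical axis. Its own +x runs along the rails, away from the pointer; the pointer lies on its -x side; z is up.
- wheel (a joint): Turning of the hand wheel about its vertical axis, in rad; 0 at the start, with the handle at the pointer; grows as the wheel turns clockwise seen from above; 6.283 is one full turn. It turns stiffly (about 0.16 N m of friction, 2 N at the handle), stays where it is left, has end stops only at -1.2 and 9.5 rad, and drives the carriage 20 mm along the rails, away from the wheel, per turn.
- hub (a point): Top centre of the hand wheel's hub, on the wheel's axis, 118 mm above the table. The wheel: black round rim of 150 mm diameter (to the middle of the rim's 14 mm thick bar), its top 115 mm above the table, three thin aluminium spokes, hub 40 mm in diameter.
- handle: The wheel's upright black handle: a slightly tapered round grip 22 mm in diameter at most and 46 mm high, standing on an aluminium boss (26 mm in diameter) on the rim at the end of a spoke, 75 mm from the wheel's axis. Origin: centre of its underside, 117 mm above the table (its top is at 163 mm); it goes round with the wheel. It is a spring-held plug-in pin that would come up if pulled upwards.
- pointer (a point): Tip of the fixed steel pointer, a bent strip that rises from the gearbox outside the wheel and points at its axis; the tip is 94 mm from the axis, 112 mm above the table, and nothing of it is higher. At the start, and after one turn, the handle stands right in front of it.
- lens: Loose steel microscope lens standing upright, 34 mm in diameter, 48 mm high, beside the stage. Origin: centre of its underside. Leave alone.
- jar: Loose small glass jar with a white cap, 46 mm in diameter, 55 mm high, beside the stage. Origin: centre of its underside. Leave alone.
- driver: Loose screwdriver lying on the table beside the stage, 160 mm long, grey handle. Origin: the middle of its length, on its underside. Leave alone.

How it is judged:
By the outcome, as a careful person would: the job done as asked, in the order asked, and still so for the second after the job is handed in, with the robot touching nothing.
It also fails if it takes over 64 s, if anything falls off the work surface, if the arm or the gripper's body presses on something with over 40 N, if the wrist force passes 120 N, or if a joint passes its speed limit or range.

## Robot

A 6-joint arm with a two-finger parallel gripper is mounted at the origin on the work surface. World frame = base frame: x ahead of the robot, y to its left, z up, the work surface at z = 0. Lengths are in mm, angles in rad, forces in N, time in s.
With the tool pointing down it reaches from about 325 to 775 mm from the base axis. Payload 9.3 kg.
Tool frame: the origin (TCP) lies on the centre line of the jaws, within the pads' length; the fingertips stand 19 mm ahead of it and the grasp point (between the pads) is the TCP (ctrl.tip_extent is the distance from the TCP to the fingertips, in mm); z points along the fingers, y is the line along which they close (so a half turn about z gives the same grasp; the last joint's range is limited). The gripper opens to 85 mm and grips with 20 to 120 N. Pads are 22 mm wide; open, the fingers measure 114 mm over their backs; the gripper's body (76 mm by 85 mm) begins 54 mm behind the grasp point. The pads swing forward as they close: fully open they stand 13 mm farther back than shut.
Start: joints at [-1.492, 0.259, 0.021, 1.334, 0, 1.418], TCP at [126.345, -535.288, 250.279] pointing down, gripper open.
Joint ranges: [-3.04, 3.04], [-0.91, 1.82], [-1.04, 1.36], [-1.92, 1.95], [-1.52, 1.45], [-3.14, 3.14]. Speed limits (rad/s): [2.22, 2.22, 2.79, 3.14, 3.14, 3.14].

## Interface

Orientations are given as a unit quaternion [w, x, y, z].
In Python, from rig import sensors, get_image, camera_model, hand_in, ctrl gives the robot as it stands.
- The arm moves only by the shell command python3 -m handwheel 'ROWS' [FORCE]. ROWS is JSON, a list of rows, each an object of numbers: "dx", "dy", "dz": the shift along the tool's x, y, z in cm; "wx", "wy", "wz": the turn, a rotation vector about the tool's x, y, z in rad; "jaw": the closure, from 0 (fully open) to 1 (shut). A call has 1 to 8 rows; each row shifts and turns the commanded pose from where the row before left it, along the tool's axes as they then stand; what a row does not reach is not made up. A row lasts 1/8 s, in which the tool goes at most 62.5 mm and 10.7 degrees, less where a joint would pass 70% of its speed; a pose out of reach is approached as far as the arm can. A call with a gripper value outside its range is refused whole. The fingers move at their own pace and stop on an object; FORCE is the grip in N (left out, the last holds). Time passes only in rows, so rows that do not move let the fingers close. It gives the time, the measured TCP pose, the force, the opening and the grip force at its end, in the units of the state.
- sensors.read_state(): the state, without advancing time (a new reading comes with each control period).
- get_image(name): name is "side" or "top" or "wrist"; returns (picture, depth): 400x640x3 uint8, red, green, blue; 400x640 float32, mm along the optical axis (not along the pixel's ray), 0 where there is no reading.
- camera_model(name): a dict with "K" (3x3 intrinsics, pixels), "cam_to_world" (4x4, takes a point from camera to world coordinates). Camera axes: x right, y down, z forward; pixel columns grow to the right and rows downward; lengths in mm; the calibration is good to about 2 mm. A picture is of the moment at which its call begins: read the wrist's pose just before it. camera_model takes no time and is no camera call; for the wrist camera it gives the pose at the moment of the call.
- hand_in(): hands the job in; it is judged then, once.
The state is a dict: "clock": time; "joints": joint angles; "joint_velocities": joint speeds; "effort": joint torques, N m; "tcp_pos": TCP position; "orientation": TCP orientation; "wrist_force": force on the tool from outside, world axes, zero at the start; "wrist_torque": the same for the moment, N m; "width": finger opening in mm; "gripper_force": force on a finger pad.
Only numpy, scipy, OpenCV 4.12 (cv2) and the standard library are available. Lean on these libraries where they do the work, as an engineer would, in place of code of your own. Each camera call takes 0.05 s, during which the arm holds its last target. There are 200 camera calls.

## Working session

There is one attempt and no reset: what is moved stays moved. The work goes in short steps, Python scripts to look and compute and a shell command to move; the robot and the scene stay as the last step left them, time stands still between calls to the robot, and variables do not carry over. Pictures are saved under pics/ and viewed, at most 10 in all, crops included, and the job is handed in when it is done.

```bash
ls; mkdir -p pics; python3 - <<'E'
from rig import sensors,get_image,camera_model,ctrl
import cv2,numpy as np
print(sensors.read_state(),ctrl.tip_extent)
for n in("top","side"):
    p,d=get_image(n);cv2.imwrite(f"pics/{n}0.png",p[:,:,::-1]);np.save(f"{n}_d.npy",d);np.save(f"{n}_p.npy",p)
    print(n,camera_model(n))
E
```

```text
pics
{'clock': 0.0, 'joints': array([-1.49160536e+00,  2.59184900e-01,  2.07467449e-02,  1.33367993e+00,
       -1.11519348e-05,  1.41820495e+00]), 'joint_velocities': array([-0.00023557,  0.00115297, -0.00130829, -0.00085104,  0.00142247,
       -0.00085385]), 'effort': array([-2.09454661e-04, -5.55639660e+01,  3.44522381e+01,  1.35354936e-02,
       -1.32008222e-04,  4.98569293e-07]), 'tcp_pos': array([ 126.3184665 , -535.03494473,  249.66419485]), 'orientation': array([-6.60639626e-04,  9.93291914e-01,  1.15631906e-01,  1.86767771e-05]), 'wrist_force': array([ 0.38774999, -0.12439409, -0.93801925]), 'wrist_torque': array([-0.01785397,  0.0688463 , -0.03361796]), 'gripper_force': 0.0, 'width': 85.34189097689934} 19.0
top {'K': array([[376.66467894,   0.        , 320.07854876],
       [  0.        , 376.66467894, 204.12238807],
       [  0.        ,   0.        ,   1.        ]]), 'cam_to_world': array([[-2.45972306e-02, -9.96450240e-01,  8.05102148e-02,
         5.46165788e+02],
       [-9.99359704e-01,  2.66022804e-02,  2.39269962e-02,
         9.82884520e+01],
       [-2.59838165e-02, -7.98701266e-02, -9.96466559e-01,
         9.21919560e+02],
       [ 0.00000000e+00,  0.00000000e+00,  0.00000000e+00,
         1.00000000e+00]])}
side {'K': array([[464.47680739,   0.        , 326.01447486],
       [  0.        , 464.47680739, 199.28022097],
       [  0.        ,   0.        ,   1.        ]]), 'cam_to_world': array([[-8.87394577e-01, -2.44775756e-01,  3.90660586e-01,
         2.08852924e+02],
       [-4.61009619e-01,  4.69331348e-01, -7.53125632e-01,
         8.79702338e+02],
       [ 9.97636562e-04, -8.48417889e-01, -5.29326071e-01,
         6.15025220e+02],
       [ 0.00000000e+00,  0.00000000e+00,  0.00000000e+00,
         1.00000000e+00]])}
```

View pics/top0.png

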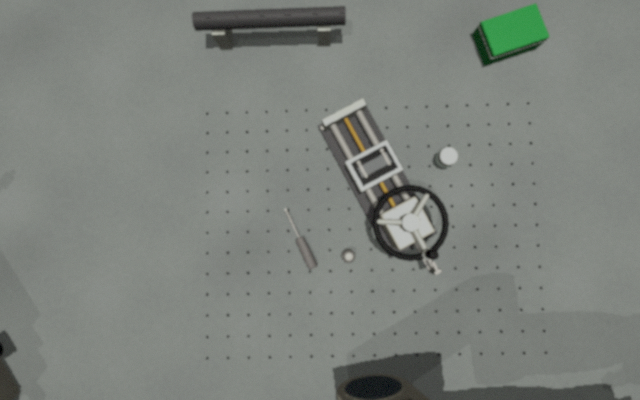

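View pics/side0.png

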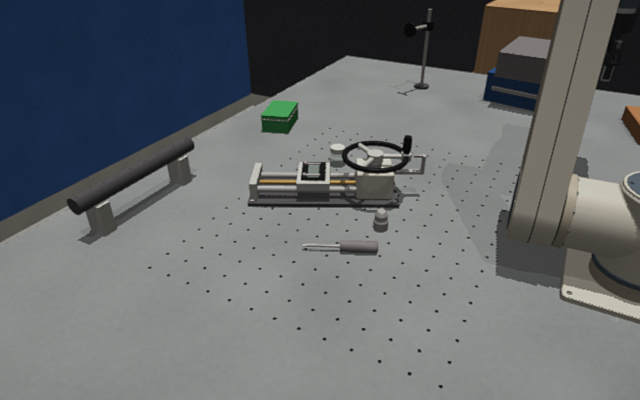

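The top view shows the wheel centred near (410,222), the handle near (431,254) and the pointer near (432,266). The lens is at (348,256), the jar at (448,156) and the driver at (300,240). In the side view the handle stands at (407,145). Next I'll measure these.

```bash
cat > h.py <<'E'
import numpy as np,cv2
from rig import camera_model
def ray(n,uv,z,cm=None):
    c=cm or camera_model(n);T=c["cam_to_world"]
    d=T[:3,:3]@np.linalg.inv(c["K"])@np.array([*uv,1.]);o=T[:3,3]
    return o+d*(z-o[2])/d[2]
def cloud(n,d,cm=None):
    c=cm or camera_model(n);T=c["cam_to_world"];v,u=np.indices(d.shape)
    p=np.stack([u,v,np.ones_like(u)],-1)@np.linalg.inv(c["K"]).T*d[...,None]
    return p@T[:3,:3].T+T[:3,3]
def circ(P):
    A=np.c_[2*P,np.ones(len(P))];s=np.linalg.lstsq(A,(P**2).sum(1),rcond=None)[0]
    return s[:2],np.sqrt(s[2]+s[:2]@s[:2])
E
python3 - <<'E'
from h import *
for n,(u0,u1,v0,v1) in dict(top=(360,460,175,285),side=(335,430,125,185)).items():
    p=np.load(n+"_p.npy");d=np.load(n+"_d.npy");P=cloud(n,d)
    w=np.zeros(d.shape,bool);w[v0:v1,u0:u1]=1;w&=d>0
    rim=w&(p.max(2)<60)&(abs(P[...,2]-110)<14);Q=P[rim][:,:2]
    c,r=circ(Q)
    for _ in range(3):
        e=abs(np.hypot(*(Q-c).T)-75)
        c,r=circ(Q[e<12])
    print(n,"depth rim",c,r,len(Q))
    hd=w&(P[...,2]>130)&(P[...,2]<175);H=P[hd]
    print("handle",len(H),H.mean(0),H.min(0),H.max(0), "bearing",np.degrees(np.arctan2(*(H.mean(0)[:2]-c)[::-1])),np.hypot(*(H.mean(0)[:2]-c)))
for k,uv,z in[("hub",(411,222),118),("ptr",(429,261),112),("lens",(348,256),48),("jar",(448,156),55),("railend",(345,112),40)]:print(k,ray("top",uv,z))
p=np.load("top_p.npy")[170:285,355:465,::-1];cv2.imwrite("pics/c1.png",cv2.resize(p,None,fx=5,fy=5,interpolation=2))
E
```

```text
top depth rim [567.75426362 -72.60292688] 74.06467357277285 1051
handle 119 [ 500.99175002 -104.91062399  154.37284407] [ 490.53396786 -116.11718051  130.46418621] [510.82721596 -97.14278428 164.38670596] bearing -154.1767445385837 74.16886485315331
side depth rim [567.86484766 -68.76134139] 74.64089522734483 649
handle 121 [ 500.05639014 -101.0649389   147.58082348] [ 491.35027891 -115.76541956  130.1316756 ] [512.01553893 -94.09446393 162.31951511] bearing -154.5271120822729 75.10998151058816
hub [567.95311859 -74.26482484 118.        ]
ptr [ 484.73082207 -109.79852875  112.        ]
lens [495.47124421  58.03820364  48.        ]
jar [ 719.93731364 -179.51146927   55.        ]
railend [836.86903812  54.40174026  40.        ]
```

View pics/c1.png

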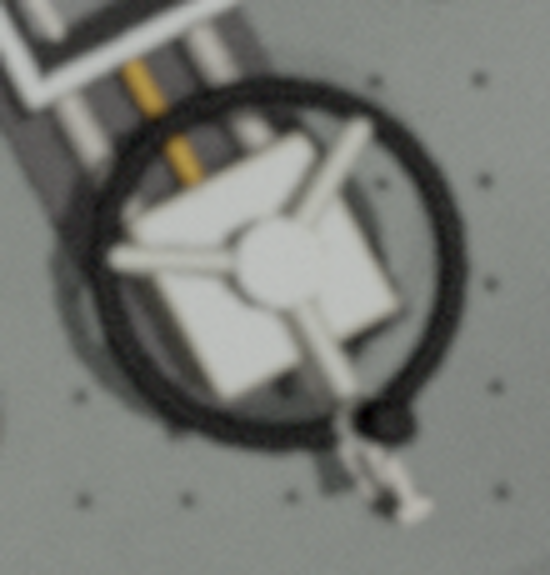

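```bash
python3 -m handwheel '[{"dx":2.0,"dy":-1.2,"jaw":1},{"dx":4,"dy":-2.5,"jaw":1},{"dx":4,"dy":-2.5,"jaw":1},{"dx":4,"dy":-2.5,"jaw":1},{"dx":4,"dy":-2.5,"jaw":1},{"dx":4,"dy":-2.5,"jaw":1},{"dx":4,"dy":-2.5,"jaw":1},{"dx":4,"dy":-2.5,"jaw":1}]' 20
python3 -m handwheel '[{"dx":4,"dy":-2.5,"jaw":1},{"dx":4,"dy":-2.5,"jaw":1},{"dx":4,"dy":-2.5,"jaw":1},{"dx":4,"dy":-2.4,"jaw":1},{"dx":1.4,"dy":-0.4,"jaw":1},{"wz":-0.18,"jaw":1},{"wz":-0.18,"jaw":1},{"wz":-0.18,"jaw":1}]'
python3 -c "
from rig import sensors;print(sensors.read_state()['joints'])"
```

```text
[-1.49160514e+00  2.59129056e-01  2.08260628e-02  1.33368047e+00
 -1.17962927e-05  1.41820517e+00]invalid input
invalid input
```

```bash
python3 -m handwheel '[{"dx":2.0,"dy":-1.2,"dz":0,"wx":0,"wy":0,"wz":0,"jaw":1}]' 20
```

```text
clock: 0.22
tcp_pos: [142.8, -519.1, 249.5]
orientation: [-0.001, 0.993, 0.115, -0.0]
wrist_force: [0.1, -0.5, -0.6]
width: 69.6
gripper_force: 0.0
```

```bash
python3 -m handwheel '[{"dx":2.0,"dy":-1.2,"dz":0,"wx":0,"wy":0,"wz":0,"jaw":1.0}]'; python3 -m handwheel --help
```

```text
clock: 0.35
tcp_pos: [160.7, -501.5, 250.0]
orientation: [-0.0, 0.993, 0.115, 0.0]
wrist_force: [0.4, -0.1, -0.4]
width: 51.7
gripper_force: 0.0invalid input: not JSON, or not a number
```

Every key is required in each row.

```bash
python3 -m handwheel '[{"dx":4,"dy":-2.5,"dz":0,"wx":0,"wy":0,"wz":0,"jaw":1},{"dx":4,"dy":-2.5,"dz":0,"wx":0,"wy":0,"wz":0,"jaw":1},{"dx":4,"dy":-2.5,"dz":0,"wx":0,"wy":0,"wz":0,"jaw":1},{"dx":4,"dy":-2.5,"dz":0,"wx":0,"wy":0,"wz":0,"jaw":1},{"dx":4,"dy":-2.5,"dz":0,"wx":0,"wy":0,"wz":0,"jaw":1},{"dx":4,"dy":-2.5,"dz":0,"wx":0,"wy":0,"wz":0,"jaw":1},{"dx":4,"dy":-2.5,"dz":0,"wx":0,"wy":0,"wz":0,"jaw":1},{"dx":4,"dy":-2.5,"dz":0,"wx":0,"wy":0,"wz":0,"jaw":1}]'
python3 -m handwheel '[{"dx":4,"dy":-2.5,"dz":0,"wx":0,"wy":0,"wz":0,"jaw":1},{"dx":4,"dy":-2.5,"dz":0,"wx":0,"wy":0,"wz":0,"jaw":1},{"dx":3.3,"dy":-1.5,"dz":0,"wx":0,"wy":0,"wz":0,"jaw":1},{"dx":0,"dy":0,"dz":0,"wx":0,"wy":0,"wz":-0.18,"jaw":1},{"dx":0,"dy":0,"dz":0,"wx":0,"wy":0,"wz":-0.18,"jaw":1},{"dx":0,"dy":0,"dz":0,"wx":0,"wy":0,"wz":-0.18,"jaw":1},{"dx":0,"dy":0,"dz":0,"wx":0,"wy":0,"wz":-0.18,"jaw":1},{"dx":0,"dy":0,"dz":0,"wx":0,"wy":0,"wz":-0.18,"jaw":1}]'
python3 -c "
from rig import sensors;print(sensors.read_state()['joints'])"
```

```text
clock: 1.35
tcp_pos: [426.2, -231.8, 250.6]
orientation: [0.0, 0.993, 0.116, 0.0]
wrist_force: [-0.3, 0.3, 0.5]
width: -0.2
gripper_force: 0.0
clock: 2.35
tcp_pos: [520.0, -143.7, 250.5]
orientation: [-0.0, 0.842, 0.539, 0.0]
wrist_force: [0.3, 0.6, -0.9]
width: 0.3
gripper_force: 0.0
[-4.25341782e-01  2.40451654e-01 -2.78828925e-03  1.32751023e+00
  1.36577474e-04  1.57734719e+00]
```

```bash
python3 -m handwheel '[{"dx":0,"dy":0,"dz":0,"wx":0,"wy":0,"wz":-0.18,"jaw":1},{"dx":0,"dy":0,"dz":0,"wx":0,"wy":0,"wz":-0.18,"jaw":1},{"dx":0,"dy":0,"dz":0,"wx":0,"wy":0,"wz":-0.18,"jaw":1},{"dx":0,"dy":0,"dz":0,"wx":0,"wy":0,"wz":-0.18,"jaw":1},{"dx":0,"dy":0,"dz":0,"wx":0,"wy":0,"wz":-0.18,"jaw":1},{"dx":0,"dy":0,"dz":0,"wx":0,"wy":0,"wz":-0.18,"jaw":1},{"dx":0,"dy":0,"dz":0,"wx":0,"wy":0,"wz":-0.18,"jaw":1},{"dx":0,"dy":0,"dz":0,"wx":0,"wy":0,"wz":-0.18,"jaw":1}]'
python3 -m handwheel '[{"dx":0,"dy":0,"dz":0,"wx":0,"wy":0,"wz":-0.18,"jaw":1},{"dx":0,"dy":0,"dz":0,"wx":0,"wy":0,"wz":-0.18,"jaw":1},{"dx":0,"dy":0,"dz":0,"wx":0,"wy":0,"wz":-0.18,"jaw":1},{"dx":0,"dy":0,"dz":0,"wx":0,"wy":0,"wz":-0.18,"jaw":1},{"dx":0,"dy":0,"dz":0,"wx":0,"wy":0,"wz":-0.18,"jaw":1},{"dx":0,"dy":0,"dz":0,"wx":0,"wy":0,"wz":-0.18,"jaw":1},{"dx":0,"dy":0,"dz":0,"wx":0,"wy":0,"wz":-0.18,"jaw":1},{"dx":0,"dy":0,"dz":0,"wx":0,"wy":0,"wz":-0.18,"jaw":1}]'
python3 -m handwheel '[{"dx":0,"dy":0,"dz":0,"wx":0,"wy":0,"wz":-0.18,"jaw":1},{"dx":0,"dy":0,"dz":0,"wx":0,"wy":0,"wz":-0.18,"jaw":1},{"dx":0,"dy":0,"dz":0,"wx":0,"wy":0,"wz":-0.18,"jaw":1},{"dx":0,"dy":0,"dz":0,"wx":0,"wy":0,"wz":-0.18,"jaw":1},{"dx":0,"dy":0,"dz":0,"wx":0,"wy":0,"wz":-0.18,"jaw":1},{"dx":0,"dy":0,"dz":0,"wx":0,"wy":0,"wz":-0.18,"jaw":1},{"dx":0,"dy":0,"dz":0,"wx":0,"wy":0,"wz":0,"jaw":1}]'
python3 - <<'E'
from rig import sensors,get_image,camera_model
import cv2,numpy as np
from h import *
s=sensors.read_state();o=s['orientation'];print(s['joints'],s['tcp_pos'],np.degrees(2*np.arctan2(o[2],o[1])))
cm=camera_model("wrist");p,d=get_image("wrist");cv2.imwrite("pics/w1.png",p[:,:,::-1])
P=cloud("wrist",d,cm);H=P[(d>0)&(P[...,2]>140)&(P[...,2]<170)&(np.hypot(P[...,0]-500,P[...,1]+103)<30)]
print(len(H),H.mean(0),H.min(0),H.max(0))
E
```

```text
clock: 3.35
tcp_pos: [519.9, -143.8, 250.5]
orientation: [0.0, 0.278, 0.961, 0.0]
wrist_force: [-0.9, -0.0, -0.9]
width: -0.3
gripper_force: 0.0
clock: 4.35
tcp_pos: [519.9, -143.8, 250.5]
orientation: [0.0, -0.425, 0.905, 0.0]
wrist_force: [-0.1, 0.7, -0.5]
width: 0.4
gripper_force: 0.0
clock: 5.22
tcp_pos: [520.0, -144.0, 250.5]
orientation: [-0.0, 0.828, -0.561, 0.0]
wrist_force: [-0.1, -1.1, -0.6]
width: -0.3
gripper_force: 0.0
[-4.25806025e-01  2.40660218e-01 -2.48801780e-03  1.32753597e+00
  9.09740701e-05 -2.37588591e+00] [ 520.02885296 -144.03705028  250.48713917] -68.2686527838755
130 [ 503.22354306 -116.84239311  145.51288271] [ 492.33962094 -119.31294195  140.03328507] [ 512.18825267 -110.02581484  157.42547832]
```

View pics/w1.png

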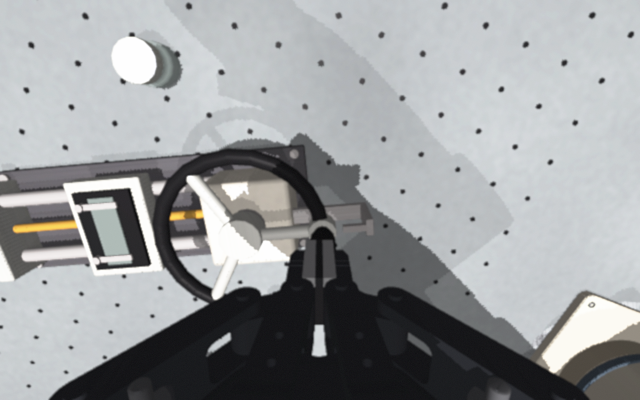

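The wrist view shows the hub at about (243,232) and the boss at about (322,228). The fingertips are right behind the handle, which they partly hide.

```bash
python3 - <<'E'
from h import *
a=ray("wrist",(243,232),118);b=ray("wrist",(322,229),117);c=ray("wrist",(371,227),110)
print(a,b,c,np.degrees(np.arctan2(*(b-a)[:2][::-1])),np.hypot(*(b-a)[:2]))
E
python3 -m handwheel '[{"dx":0,"dy":0,"dz":2.0,"wx":0,"wy":0,"wz":-0.04,"jaw":1},{"dx":0,"dy":0,"dz":2.0,"wx":0,"wy":0,"wz":0,"jaw":1},{"dx":0,"dy":0,"dz":2.0,"wx":0,"wy":0,"wz":0,"jaw":1},{"dx":0,"dy":0,"dz":2.0,"wx":0,"wy":0,"wz":0,"jaw":1},{"dx":0,"dy":0,"dz":2.0,"wx":0,"wy":0,"wz":0,"jaw":1},{"dx":0,"dy":0,"dz":0,"wx":0,"wy":0,"wz":0,"jaw":1}]'
```

```text
[567.99419919 -84.17580936 118.        ] [ 503.26037172 -112.4150589   117.        ] [ 461.04571199 -127.92275717  110.        ] -156.43141981843462 70.62523368612244
clock: 6.02
tcp_pos: [519.5, -144.6, 149.3]
orientation: [0.0, 0.838, -0.546, -0.001]
wrist_force: [-0.3, -1.1, -1.0]
width: -0.1
gripper_force: 0.0
```

```bash
cat > st.py <<'E'
from h import *
from rig import sensors,get_image
import sys
C=np.array([568,-74])
def st(pic=None):
    s=sensors.read_state();o=s['orientation'];psi=2*np.arctan2(o[2],o[1])
    x=np.array([np.cos(psi),np.sin(psi)]);y=np.array([np.sin(psi),-np.cos(psi)])
    r=s['tcp_pos'][:2]-C
    print("t",s['clock'],"rel tool",r@x,r@y,"z",s['tcp_pos'][2],"psi",np.degrees(psi)%360,"F",s['wrist_force'].round(1),"j6",s['joints'][5], "turn if -x",(-64.5-np.degrees(psi))%360)
    for n in("top","side"):
        p,d=get_image(n);P=cloud(n,d);q=np.hypot(P[...,0]-C[0],P[...,1]-C[1])
        m=(d>0)&(P[...,2]>125)&(P[...,2]<166)&(q>55)&(q<95)
        m&=np.hypot(P[...,0]-s['tcp_pos'][0],P[...,1]-s['tcp_pos'][1])>19
        k,L,S,_=cv2.connectedComponentsWithStats(m.astype(np.uint8))
        for i in range(1,k):
            if S[i,4]>12:
                h=P[L==i].mean(0);b=np.degrees(np.arctan2(h[1]-C[1],h[0]-C[0]));print(n,S[i,4],h.round(0),"turn",round((-154.5-b)%360,1))
        if pic:cv2.imwrite(f"pics/{pic}_{n}.png",p[:,:,::-1])
if __name__=="__main__":st(*sys.argv[1:])
E
python3 -m handwheel '[{"dx":-0.7,"dy":0,"dz":0,"wx":0,"wy":0,"wz":-0.03,"jaw":1},{"dx":-0.7,"dy":0,"dz":0,"wx":0,"wy":0,"wz":0,"jaw":1},{"dx":-0.7,"dy":0,"dz":0,"wx":0,"wy":0,"wz":0,"jaw":1},{"dx":-0.8,"dy":0.19,"dz":0,"wx":0,"wy":0,"wz":0.105,"jaw":1},{"dx":-0.8,"dy":0.19,"dz":0,"wx":0,"wy":0,"wz":0.105,"jaw":1},{"dx":-0.8,"dy":0.19,"dz":0,"wx":0,"wy":0,"wz":0.105,"jaw":1},{"dx":-0.8,"dy":0.19,"dz":0,"wx":0,"wy":0,"wz":0.105,"jaw":1},{"dx":-0.8,"dy":0.19,"dz":0,"wx":0,"wy":0,"wz":0.105,"jaw":1}]'
python3 st.py a
```

```text
clock: 7.02
tcp_pos: [493.1, -90.1, 150.9]
orientation: [0.0, -0.678, 0.735, -0.001]
wrist_force: [1.4, -2.2, 1.2]
width: 0.0
gripper_force: 1.2
t 7.025 rel tool 21.972169358379027 73.41464068178993 z 150.9167803121495 psi 265.43795812414345 F [ 1.4 -2.2  1.2] j6 -1.8390633236973493 turn if -x 30.06204187585655
top 92 [494. -64. 153.] turn 33.4
side 146 [493. -60. 145.] turn 35.9
```

View pics/a_side.png

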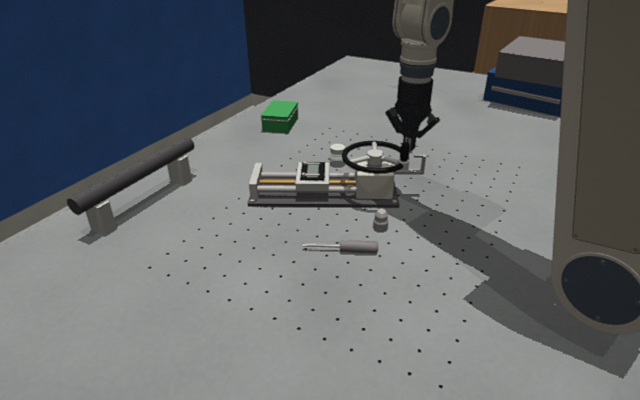

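The handle at (405,150) moves with the fingertips, so I'll carry on round.

```bash
python3 -m handwheel '[{"dx":-0.8,"dy":0.24,"dz":0.1,"wx":0,"wy":0,"wz":0.105,"jaw":1},{"dx":-0.8,"dy":0.2,"dz":0,"wx":0,"wy":0,"wz":0.105,"jaw":1},{"dx":-0.8,"dy":0.2,"dz":0,"wx":0,"wy":0,"wz":0.105,"jaw":1},{"dx":-0.8,"dy":0.19,"dz":0,"wx":0,"wy":0,"wz":0.105,"jaw":1},{"dx":-0.8,"dy":0.19,"dz":0,"wx":0,"wy":0,"wz":0.105,"jaw":1},{"dx":-0.8,"dy":0.19,"dz":0,"wx":0,"wy":0,"wz":0.105,"jaw":1},{"dx":-0.8,"dy":0.19,"dz":0,"wx":0,"wy":0,"wz":0.105,"jaw":1},{"dx":-0.8,"dy":0.19,"dz":0,"wx":0,"wy":0,"wz":0.105,"jaw":1}]'
python3 st.py
```

```text
clock: 8.12
tcp_pos: [505.4, -27.7, 149.5]
orientation: [-0.0, -0.321, 0.947, -0.0]
wrist_force: [-0.2, -2.4, 1.1]
width: -0.0
gripper_force: 1.1
t 8.125 rel tool 21.52865058302825 74.86384730432701 z 149.50924277394785 psi 217.47573955773072 F [-0.2 -2.4  1.1] j6 -0.8742783240933037 turn if -x 78.02426044226928
top 49 [524.  -9. 152.] turn 81.3
side 137 [523.  -7. 145.] turn 81.4
```

```bash
python3 -m handwheel '[{"dx":-0.8,"dy":0.19,"dz":0,"wx":0,"wy":0,"wz":0.105,"jaw":1},{"dx":-0.8,"dy":0.19,"dz":0,"wx":0,"wy":0,"wz":0.105,"jaw":1},{"dx":-0.8,"dy":0.19,"dz":0,"wx":0,"wy":0,"wz":0.105,"jaw":1},{"dx":-0.8,"dy":0.19,"dz":0,"wx":0,"wy":0,"wz":0.105,"jaw":1},{"dx":-0.8,"dy":0.19,"dz":0,"wx":0,"wy":0,"wz":0.105,"jaw":1},{"dx":-0.8,"dy":0.19,"dz":0,"wx":0,"wy":0,"wz":0.105,"jaw":1},{"dx":-0.8,"dy":0.19,"dz":0,"wx":0,"wy":0,"wz":0.105,"jaw":1},{"dx":-0.8,"dy":0.19,"dz":0,"wx":0,"wy":0,"wz":0.105,"jaw":1}]'
python3 st.py
```

```text
clock: 9.22
tcp_pos: [560.4, 4.5, 149.2]
orientation: [-0.001, 0.092, 0.996, 0.0]
wrist_force: [-3.2, 0.9, 2.2]
width: -0.0
gripper_force: 1.3
t 9.225 rel tool 21.772480908262747 75.77247957145873 z 149.21563098602323 psi 169.48663555545784 F [-3.2  0.9  2.2] j6 0.04140643757203887 turn if -x 126.01336444454216
side 69 [584.   9. 144.] turn 126.7
```

```bash
python3 -m handwheel '[{"dx":-0.8,"dy":0.17,"dz":0,"wx":0,"wy":0,"wz":0.105,"jaw":1},{"dx":-0.8,"dy":0.18,"dz":0,"wx":0,"wy":0,"wz":0.105,"jaw":1},{"dx":-0.8,"dy":0.18,"dz":0,"wx":0,"wy":0,"wz":0.105,"jaw":1},{"dx":-0.8,"dy":0.18,"dz":0,"wx":0,"wy":0,"wz":0.105,"jaw":1},{"dx":-0.8,"dy":0.19,"dz":0,"wx":0,"wy":0,"wz":0.105,"jaw":1},{"dx":-0.8,"dy":0.19,"dz":0,"wx":0,"wy":0,"wz":0.105,"jaw":1},{"dx":-0.8,"dy":0.19,"dz":0,"wx":0,"wy":0,"wz":0.105,"jaw":1},{"dx":-0.8,"dy":0.19,"dz":0,"wx":0,"wy":0,"wz":0.105,"jaw":1}]'
python3 st.py b
```

```text
clock: 10.32
tcp_pos: [621.2, -16.0, 149.2]
orientation: [-0.0, 0.489, 0.872, 0.0]
wrist_force: [0.0, 2.2, -0.5]
width: 0.8
gripper_force: 1.3
t 10.325 rel tool 21.722868594495058 75.59087390723482 z 149.1897901235904 psi 121.4368409320074 F [ 0.   2.2 -0.5] j6 0.8608794548773121 turn if -x 174.06315906799261
```

```bash
python3 -m handwheel '[{"dx":-0.8,"dy":0.18,"dz":0,"wx":0,"wy":0,"wz":0.105,"jaw":1},{"dx":-0.8,"dy":0.18,"dz":0,"wx":0,"wy":0,"wz":0.105,"jaw":1},{"dx":-0.8,"dy":0.18,"dz":0,"wx":0,"wy":0,"wz":0.105,"jaw":1},{"dx":-0.8,"dy":0.18,"dz":0,"wx":0,"wy":0,"wz":0.105,"jaw":1},{"dx":-0.8,"dy":0.19,"dz":0,"wx":0,"wy":0,"wz":0.105,"jaw":1},{"dx":-0.8,"dy":0.19,"dz":0,"wx":0,"wy":0,"wz":0.105,"jaw":1},{"dx":-0.8,"dy":0.19,"dz":0,"wx":0,"wy":0,"wz":0.105,"jaw":1},{"dx":-0.8,"dy":0.19,"dz":0,"wx":0,"wy":0,"wz":0.105,"jaw":1}]'
python3 st.py c
```

```text
clock: 11.42
tcp_pos: [646.6, -74.9, 149.4]
orientation: [-0.0, 0.802, 0.597, 0.0]
wrist_force: [2.7, 2.3, -1.0]
width: 0.2
gripper_force: 1.3
t 11.425 rel tool 21.691115739293444 75.56710609597522 z 149.35360794395723 psi 73.33903822624099 F [ 2.7  2.3 -1. ] j6 1.6171655788245012 turn if -x 222.16096177375903
side 37 [632. -93. 143.] turn 221.8
```

```bash
python3 -m handwheel '[{"dx":-0.8,"dy":0.18,"dz":0,"wx":0,"wy":0,"wz":0.105,"jaw":1},{"dx":-0.8,"dy":0.18,"dz":0,"wx":0,"wy":0,"wz":0.105,"jaw":1},{"dx":-0.8,"dy":0.18,"dz":0,"wx":0,"wy":0,"wz":0.105,"jaw":1},{"dx":-0.8,"dy":0.18,"dz":0,"wx":0,"wy":0,"wz":0.105,"jaw":1},{"dx":-0.8,"dy":0.19,"dz":0,"wx":0,"wy":0,"wz":0.105,"jaw":1},{"dx":-0.8,"dy":0.19,"dz":0,"wx":0,"wy":0,"wz":0.105,"jaw":1},{"dx":-0.8,"dy":0.19,"dz":0,"wx":0,"wy":0,"wz":0.105,"jaw":1},{"dx":-0.8,"dy":0.19,"dz":0,"wx":0,"wy":0,"wz":0.105,"jaw":1}]'
python3 st.py d
```

```text
clock: 12.52
tcp_pos: [619.5, -132.6, 149.4]
orientation: [-0.0, 0.976, 0.218, 0.0]
wrist_force: [2.1, 0.9, -0.4]
width: 0.2
gripper_force: 1.1
t 12.525 rel tool 21.620595204165745 75.00596586335436 z 149.37153427672342 psi 25.230494973639786 F [ 2.1  0.9 -0.4] j6 2.3577771920035278 turn if -x 270.2695050263602
top 52 [ 592. -137.  150.] turn 274.5
side 90 [ 594. -136.  145.] turn 273.0
```

```bash
python3 -m handwheel '[{"dx":1.0,"dy":0,"dz":0,"wx":0,"wy":0,"wz":0,"jaw":1},{"dx":1.5,"dy":0,"dz":0,"wx":0,"wy":0,"wz":0,"jaw":1},{"dx":0,"dy":0,"dz":0,"wx":0,"wy":0,"wz":-0.18,"jaw":1},{"dx":0,"dy":0,"dz":0,"wx":0,"wy":0,"wz":-0.18,"jaw":1},{"dx":0,"dy":0,"dz":0,"wx":0,"wy":0,"wz":-0.18,"jaw":1},{"dx":0,"dy":0,"dz":0,"wx":0,"wy":0,"wz":-0.18,"jaw":1},{"dx":0,"dy":0,"dz":0,"wx":0,"wy":0,"wz":-0.18,"jaw":1},{"dx":0,"dy":0,"dz":0,"wx":0,"wy":0,"wz":-0.18,"jaw":1}]'
python3 -m handwheel '[{"dx":0,"dy":0,"dz":0,"wx":0,"wy":0,"wz":-0.18,"jaw":1},{"dx":0,"dy":0,"dz":0,"wx":0,"wy":0,"wz":-0.18,"jaw":1},{"dx":0,"dy":0,"dz":0,"wx":0,"wy":0,"wz":-0.18,"jaw":1},{"dx":0,"dy":0,"dz":0,"wx":0,"wy":0,"wz":-0.18,"jaw":1},{"dx":0,"dy":0,"dz":0,"wx":0,"wy":0,"wz":-0.18,"jaw":1},{"dx":0,"dy":0,"dz":0,"wx":0,"wy":0,"wz":-0.18,"jaw":1},{"dx":0,"dy":0,"dz":0,"wx":0,"wy":0,"wz":-0.18,"jaw":1},{"dx":0,"dy":0,"dz":0,"wx":0,"wy":0,"wz":-0.18,"jaw":1}]'
python3 -m handwheel '[{"dx":0,"dy":0,"dz":0,"wx":0,"wy":0,"wz":-0.18,"jaw":1},{"dx":0,"dy":0,"dz":0,"wx":0,"wy":0,"wz":-0.18,"jaw":1},{"dx":0,"dy":0,"dz":0,"wx":0,"wy":0,"wz":-0.18,"jaw":1},{"dx":0,"dy":0,"dz":0,"wx":0,"wy":0,"wz":-0.08,"jaw":1},{"dx":0,"dy":0,"dz":0,"wx":0,"wy":0,"wz":0,"jaw":1}]'
python3 st.py e
```

```text
clock: 13.62
tcp_pos: [643.4, -121.6, 149.0]
orientation: [-0.0, 0.723, 0.691, -0.0]
wrist_force: [-0.7, 0.1, 0.8]
width: 0.3
gripper_force: 0.0
clock: 14.62
tcp_pos: [643.4, -121.7, 149.0]
orientation: [-0.0, 0.088, 0.996, 0.0]
wrist_force: [-0.8, 0.6, -0.4]
width: -0.0
gripper_force: 0.0
clock: 15.25
tcp_pos: [643.2, -121.7, 149.0]
orientation: [-0.0, -0.217, 0.976, 0.0]
wrist_force: [0.4, -0.6, 1.1]
width: -0.0
gripper_force: 0.0
t 15.25 rel tool -47.93331990055084 -75.06585727489937 z 148.98417250759815 psi 205.02570638007518 F [ 0.4 -0.6  1.1] j6 -0.7519150462874669 turn if -x 90.47429361992482
top 123 [ 596. -140.  154.] turn 272.3
side 120 [ 597. -137.  145.] turn 270.9
```

View pics/e_top.png

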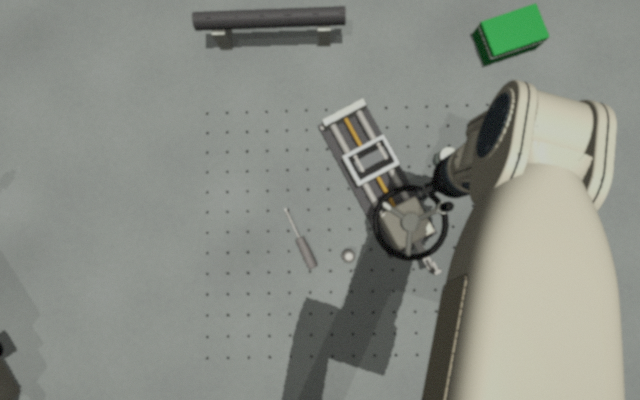

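The handle stands at about (447,206), three quarters of the way round, and the lens, jar and driver are undisturbed.

```bash
python3 -m handwheel '[{"dx":0.9,"dy":0,"dz":0,"wx":0,"wy":0,"wz":0,"jaw":1},{"dx":0.9,"dy":0,"dz":0,"wx":0,"wy":0,"wz":0,"jaw":1},{"dx":0.8,"dy":0,"dz":0,"wx":0,"wy":0,"wz":0,"jaw":1},{"dx":0.8,"dy":-0.19,"dz":0,"wx":0,"wy":0,"wz":0.105,"jaw":1},{"dx":0.8,"dy":-0.19,"dz":0,"wx":0,"wy":0,"wz":0.105,"jaw":1},{"dx":0.8,"dy":-0.19,"dz":0,"wx":0,"wy":0,"wz":0.105,"jaw":1},{"dx":0.8,"dy":-0.19,"dz":0,"wx":0,"wy":0,"wz":0.105,"jaw":1},{"dx":0.8,"dy":-0.19,"dz":0,"wx":0,"wy":0,"wz":0.105,"jaw":1}]'
python3 st.py f
python3 -m handwheel '[{"dx":0.8,"dy":-0.19,"dz":0,"wx":0,"wy":0,"wz":0.105,"jaw":1},{"dx":0.8,"dy":-0.19,"dz":0,"wx":0,"wy":0,"wz":0.105,"jaw":1},{"dx":0.8,"dy":-0.19,"dz":0,"wx":0,"wy":0,"wz":0.105,"jaw":1},{"dx":0.8,"dy":-0.19,"dz":0,"wx":0,"wy":0,"wz":0.105,"jaw":1},{"dx":0.8,"dy":-0.19,"dz":0,"wx":0,"wy":0,"wz":0.105,"jaw":1},{"dx":0.8,"dy":-0.19,"dz":0,"wx":0,"wy":0,"wz":0.105,"jaw":1},{"dx":0.4,"dy":-0.09,"dz":0,"wx":0,"wy":0,"wz":0.052,"jaw":1},{"dx":0,"dy":0,"dz":0,"wx":0,"wy":0,"wz":0,"jaw":1}]'
python3 st.py g
```

```text
clock: 16.35
tcp_pos: [582.1, -151.5, 149.6]
orientation: [0.001, 0.047, 0.999, 0.0]
wrist_force: [1.6, 1.3, 0.2]
width: -0.1
gripper_force: 1.1
t 16.35 rel tool -21.30572160025443 -75.83543545490724 z 149.5998606128693 psi 174.6377837357786 F [1.6 1.3 0.2] j6 -0.30081203824075464 turn if -x 120.86221626422139
top 103 [ 556. -144.  154.] turn 304.8
side 118 [ 556. -141.  145.] turn 305.9
clock: 17.45
tcp_pos: [530.5, -143.7, 149.6]
orientation: [0.0, 0.375, 0.927, -0.0]
wrist_force: [-0.4, 0.3, -0.4]
width: 0.0
gripper_force: 0.0
t 17.45 rel tool -21.548073316681364 -76.15689263136349 z 149.55686035297802 psi 135.90583757880714 F [-0.4  0.3 -0.4] j6 0.3524000128831988 turn if -x 159.59416242119286
top 106 [ 514. -122.  154.] turn 343.8
side 135 [ 514. -120.  144.] turn 345.4
```

```bash
python3 -m handwheel '[{"dx":0.57,"dy":-0.13,"dz":0,"wx":0,"wy":0,"wz":0.076,"jaw":1},{"dx":0.57,"dy":-0.13,"dz":0,"wx":0,"wy":0,"wz":0.076,"jaw":1},{"dx":0.57,"dy":-0.13,"dz":0,"wx":0,"wy":0,"wz":0.076,"jaw":1},{"dx":0,"dy":0,"dz":0,"wx":0,"wy":0,"wz":0,"jaw":1},{"dx":0,"dy":0,"dz":0,"wx":0,"wy":0,"wz":0,"jaw":1}]'
python3 st.py
python3 -m handwheel '[{"dx":-1.0,"dy":0,"dz":0,"wx":0,"wy":0,"wz":0,"jaw":1},{"dx":-1.5,"dy":0,"dz":0,"wx":0,"wy":0,"wz":0,"jaw":1},{"dx":-1.5,"dy":0,"dz":0,"wx":0,"wy":0,"wz":0,"jaw":1},{"dx":0,"dy":0,"dz":0,"wx":0,"wy":0,"wz":0,"jaw":1}]'
cat > cmp.py <<'E'
from h import *
from rig import get_image
import sys
C=np.array([568,-74])
for n in("top","side"):
    new,nd=get_image(n);b=[]
    for p,d in((np.load(n+"_p.npy"),np.load(n+"_d.npy")),(new,nd)):
        P=cloud(n,d);m=(d>0)&(P[...,2]>130)&(P[...,2]<166)&(np.hypot(P[...,0]-500,P[...,1]+108)<26)
        k,L,S,_=cv2.connectedComponentsWithStats(m.astype(np.uint8));i=1+S[1:,4].argmax();h=P[L==i].mean(0)
        uv=_[i];b.append(np.degrees(np.arctan2(h[1]-C[1],h[0]-C[0])));print(n,S[i],h.round(1),uv.round(1))
    print(n,"remaining deg",(b[1]-b[0]+180)%360-180)
    r=(slice(170,285),slice(355,465)) if n=="top" else (slice(115,215),slice(330,440))
    cv2.imwrite(f"pics/{sys.argv[1]}_{n}.png",cv2.resize(np.hstack([np.load(n+"_p.npy")[r],new[r]])[:,:,::-1],None,fx=3.5,fy=3.5,interpolation=2))
E
python3 cmp.py i
```

```text
clock: 18.18
tcp_pos: [516.4, -133.4, 149.2]
orientation: [-0.0, 0.478, 0.878, 0.0]
wrist_force: [0.2, -1.0, 1.3]
width: 0.2
gripper_force: 0.0
t 18.175 rel tool -21.892243389306373 -75.57952174439272 z 149.19489095620418 psi 122.85148354965405 F [ 0.2 -1.   1.3] j6 0.5871720325073501 turn if -x 172.64851645034594
top 107 [ 504. -109.  154.] turn 356.6
side 133 [ 503. -107.  145.] turn 358.7
clock: 18.77
tcp_pos: [538.6, -168.4, 148.9]
orientation: [-0.0, 0.48, 0.877, -0.0]
wrist_force: [-0.3, 1.0, 1.3]
width: 0.6
gripper_force: 0.0
top [425 249  14  11 119] [ 501.  -104.9  154.4] [431.7 254.4]
top [428 248  14  11 117] [ 504.1 -110.6  155.5] [434.7 252.8]
top remaining deg 5.057908082208769
side [403 135  10  15 121] [ 500.1 -101.1  147.6] [407.6 142.3]
side [403 134   9  15 121] [ 503.4 -106.8  147.6] [407.1 141. ]
side remaining deg 5.23636712178282
```

View pics/i_top.png

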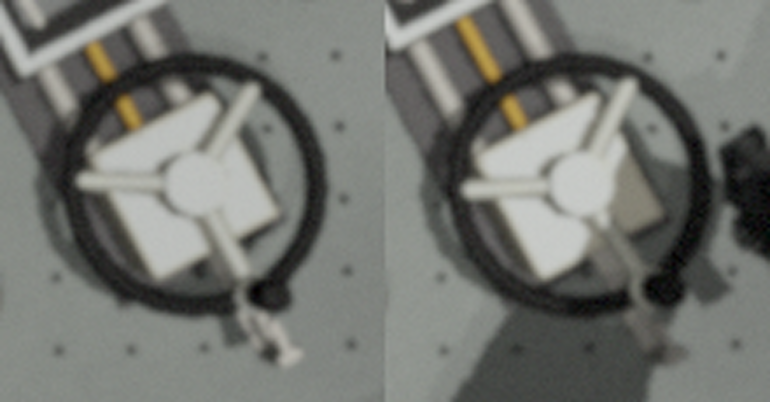

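Before (left) and now (right): the handle is still about 5.1° short, and both cameras agree. I'll push that last bit.

```bash
python3 -m handwheel '[{"dx":1.5,"dy":0,"dz":0,"wx":0,"wy":0,"wz":0,"jaw":1},{"dx":1.5,"dy":0,"dz":0,"wx":0,"wy":0,"wz":0,"jaw":1},{"dx":0.8,"dy":0,"dz":0,"wx":0,"wy":0,"wz":0,"jaw":1},{"dx":0.43,"dy":-0.08,"dz":0,"wx":0,"wy":0,"wz":0.045,"jaw":1},{"dx":0.43,"dy":-0.08,"dz":0,"wx":0,"wy":0,"wz":0.045,"jaw":1},{"dx":0,"dy":0,"dz":0,"wx":0,"wy":0,"wz":0,"jaw":1},{"dx":0,"dy":0,"dz":0,"wx":0,"wy":0,"wz":0,"jaw":1}]'
python3 -m handwheel '[{"dx":-1.0,"dy":0,"dz":0,"wx":0,"wy":0,"wz":0,"jaw":1},{"dx":-1.5,"dy":0,"dz":0,"wx":0,"wy":0,"wz":0,"jaw":1},{"dx":-1.5,"dy":0,"dz":0,"wx":0,"wy":0,"wz":0,"jaw":1},{"dx":0,"dy":0,"dz":0,"wx":0,"wy":0,"wz":0,"jaw":1}]'
python3 cmp.py k
```

```text
clock: 19.75
tcp_pos: [511.5, -128.3, 149.4]
orientation: [0.0, 0.518, 0.856, 0.0]
wrist_force: [0.1, 0.8, -0.2]
width: -0.4
gripper_force: 0.0
clock: 20.25
tcp_pos: [530.6, -165.4, 148.9]
orientation: [-0.0, 0.519, 0.855, -0.0]
wrist_force: [-0.0, -0.5, 0.1]
width: 0.0
gripper_force: 0.0
top [425 249  14  11 119] [ 501.  -104.9  154.4] [431.7 254.4]
top [425 250  14  11 116] [ 500.6 -104.6  155.8] [431.8 254.6]
top remaining deg -0.32772565772927464
side [403 135  10  15 121] [ 500.1 -101.1  147.6] [407.6 142.3]
side [403 135  10  15 126] [ 500.1 -101.2  147.3] [407.6 142.4]
side remaining deg 0.08336249841056542
```

View pics/k_top.png

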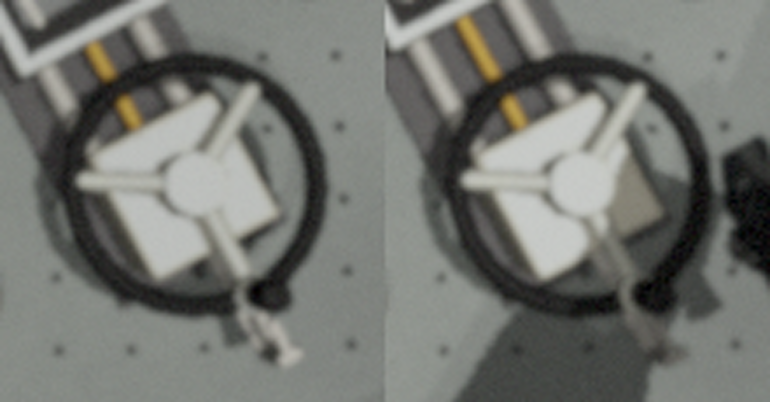

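The handle is back at the pointer to within about 0.3° and the gripper is clear. I'll raise the tool and hand in.

```bash
python3 -m handwheel '[{"dx":0,"dy":0,"dz":-2,"wx":0,"wy":0,"wz":0,"jaw":1},{"dx":0,"dy":0,"dz":-3,"wx":0,"wy":0,"wz":0,"jaw":1},{"dx":0,"dy":0,"dz":-3,"wx":0,"wy":0,"wz":0,"jaw":1},{"dx":0,"dy":0,"dz":0,"wx":0,"wy":0,"wz":0,"jaw":1},{"dx":0,"dy":0,"dz":0,"wx":0,"wy":0,"wz":0,"jaw":1}]'
python3 -c "
from rig import hand_in;print(hand_in())"
```

```text
clock: 20.98
tcp_pos: [529.7, -163.6, 228.7]
orientation: [-0.0, 0.518, 0.855, -0.0]
wrist_force: [0.1, 0.3, -0.7]
width: -0.1
gripper_force: 0.0
the job is handed in; nothing more can be done
None
```

I pushed the hand wheel clockwise through one full turn, and both cameras put the handle within about 0.3° of its start at the pointer; the job was handed in at 21 s with the gripper clear of everything (the hand-in returned no verdict).

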